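Drive the stuck hinge pin out of the fork joint with a drift punch

TASK

The brass hinge pin is stuck in the blue fork. Take the steel drift punch from its wooden block, put its tip through the hole on top of the fork and press the pin down and out below, steadily, until the punch's collar rests firmly on the black rubber cushion of the depth stop on top of the fork for a moment; feel your way and never press harder than about 25 N in all. Then put the punch back in its block; leave the other things on the bench where they are.

Things in the scene. Friction and masses are not known exactly. Their poses are not given: they have to be found in the camera images.
- fork_stand: Fixed stand. Origin: centre of the underside of its dark base plate, 96 x 100 x 8 mm; z up; the hole axis is its z axis. Two columns at y = +-42 mm carry the blue fork: lower ear 44 x 95 mm, 50 to 58 mm up; upper ear 44 x 44 mm, 76 to 94 mm up. Over it a depth stop with a 36 mm square black cushion; the cushion top is 99 to 104 mm up, differently each time and not measured. A grey link stands out 44 mm to -x.
- drift_hole (a point): Centre of the mouth of the drift hole in the blue fork's top face, 94 mm above the bench; z up. The hole is 10 mm wide with a 1.5 mm bevel, straight down to the pin, whose upper end is 8 to 14 mm below this point at the start. Over it, on the axis, is the depth stop with a 15 mm wide opening; the cushion on it is the seat for the punch's collar. It gives about 0.7 mm under 25 N.
- pin (a joint): How far the stuck brass pin (12 mm thick, 40 mm long, upright) has been driven down, in m: 0 to 0.006 at the start, 0.027 to 0.034 when the punch's collar rests on the cushion. The pin only slides along its axis and stays where it is left. It resists with about 9 N, and some 1.5 N more for each 10 mm/s of speed.
- pin_top (a point): Centre of the flat upper end of the stuck pin, inside the fork; z up. Its lower end is 40 mm below and comes out under the lower ear.
- punch_grip (a point): Drift punch (loose, steel, 98 mm long, about 250 g), upright in the wooden block at the start. This point: on its axis, middle of its round grip, 76 mm above the tip; z from tip to head. The grip is 16 mm thick, 46 mm long; its flat top is 22 mm above this point. Its lower end, 24 mm below this point, is the top of the collar (26 mm across, 6 mm thick), on which fingertips can bear.
- punch_collar (a point): Centre of the underside of the punch's collar, 30 mm below punch_grip. This face comes to rest on the rubber cushion of the depth stop when the punch is right in, and rests on the wooden block at the start and end.
- punch_tip (a point): Centre of the flat tip of the punch: a 7 mm thick, 46 mm long shank below the collar.
- punch_block: Fixed wooden block 60 x 60 x 48 mm that holds the punch; origin: centre of its underside, z up.
- block_hole (a point): Centre of the mouth of the hole in the top of the wooden block, 48 mm above the bench: 13 mm wide with a 2 mm bevel, right through. The punch hangs in it with its collar on the block's top.
- marker: Bystander: red and black marker pen, lying or standing loose on the bench; origin at the centre of its underside.
- cap: Bystander: blue capacitor can, lying or standing loose on the bench; origin at the centre of its underside.
- driver: Bystander: yellow screwdriver, lying or standing loose on the bench; origin at the centre of its underside.
- heatsink: Bystander: black heatsink, lying or standing loose on the bench; origin at the centre of its underside.
- battery: Bystander: orange battery, lying or standing loose on the bench; origin at the centre of its underside.
Things that resemble listed ones, but are neither listed nor needed, are in the scene too. There is more than one size of the part that bears punch_grip; the job needs the middle-sized.

How it is judged:
On the way, in this order (a step that is already met when the one before it is completed fails the run):
1. The punch's tip is in the drift hole and presses on the pin (z of punch_tip in the frame of fork_stand below 0.0865 m and horizontal distance between punch_tip and drift_hole below 0.006 m and contact force between punch and pin above 2 N), for 0.1 s.
2. The pin is driven out (by more than 26 mm) and the punch's collar rests on the cushion on top of the fork, pressed on it with more than 4 N for 0.15 s (horizontal distance between punch_collar and drift_hole below 0.005 m and contact force between punch and cushion above 4 N and value of joint pin above 0.026 m), for 0.15 s.
At the end, for the whole second after the job is handed in: The pin is driven down by more than 26 mm; the punch stands upright (within 0.12 rad) and still in the hole of its block, collar on the block's top (centre within 6 mm of the hole's mouth) (value of joint pin above 0.026 m and distance between punch_collar and block_hole below 0.006 m and angle between punch_grip's own z axis and vertical below 0.12 rad and linear speed of punch below 0.03 m/s); the robot touches nothing.
It fails at once if the punch presses on the fork, its cushion and pin with more than 30 N in all (contact force between punch and fork_stand above 30 N).
It fails at once if the robot leans on the fork stand with more than 25 N (contact force between any of the arm, the fingers and fork_stand above 25 N).
It fails at once if a bystander is moved by more than 20 mm (distance of any of marker, cap, driver, heatsink, battery from where it was at the start of the episode above 0.02 m).
It also fails if it takes over 67 s, if anything falls off the work surface, if the arm or the gripper's body presses on something with over 40 N, if the wrist force passes 120 N, or if a joint passes its speed limit or range.

ROBOT

A 6-joint arm with a two-finger parallel gripper is mounted at the origin on a cart in front of the work surface, level with it; the furniture and walls round the work are solid. World frame = base frame: x ahead of the robot, y to its left, z up, the work surface at z = 0. Lengths are in m, angles in rad, forces in N, time in s.
With the tool pointing down it reaches from about 0.375 to 0.9 m from the base axis. Payload 3.1 kg.
Tool frame: the origin (TCP) lies between the finger pads; the fingertips stand 17 mm ahead of it and the grasp point (between the pads) lies 2 mm behind it; z points along the fingers, y is the direction in which the jaws open and shut (so a half turn about z gives the same grasp; the last joint's range is limited). The gripper opens to 85 mm and grips with 20 to 120 N. Pads are 22 mm wide; open, the fingers measure 114 mm over their backs; the gripper's body (76 mm by 85 mm) begins 54 mm behind the grasp point. The pads swing forward as they close: fully open they stand 13 mm farther back than shut.
Start: joints at [1.052, 0.527, 1.433, -0, 1.181, -0.178], TCP at [0.209, 0.589, 0.248] pointing down, gripper open.
Joint ranges: [-3.08, 3.08], [-0.75, 2.2], [0.22, 2.44], [-1.43, 4.57], [0, 2.65], [-2.85, 2.85]. Speed limits (rad/s): [2.79, 2.79, 3.14, 3.14, 3.14, 3.14].

INTERFACE

Orientations are given as a unit quaternion [x, y, z, w].
In Python, from station import manip, snapshot, camera_info, sign_off, search_frame, landmark_of gives the robot as it stands.
- The arm moves only by the tool play_rows, never from a script. Its argument "rows" is a list of rows, each an object of numbers: "grip": the finger opening in cm, from 0 to 8.54; "x", "y", "z": the shift along the world's x, y, z in cm; "roll": the turn about the world's z in rad. A call has 1 to 20 rows; each row is the pose to reach, as a shift and turn from the pose measured when the call began; what a row does not reach only later rows make up. A row lasts 1/10 s, in which the tool goes at most 50 mm and 8.59 degrees, less where a joint would pass 70% of its speed; a pose out of reach is approached as far as the arm can. A call with a gripper value outside its range is refused whole. The fingers move at their own pace and stop on an object; "grip_force" is the grip in N (left out, the last holds). Time passes only in rows, so rows that repeat a pose let the fingers close. It gives the time, the measured TCP pose, the force and the opening at its end, in the units of the state.
- manip.sense(): the state, without advancing time (a new reading comes with each control period).
- snapshot(name): name is "scene" or "side" or "wrist"; returns the picture (384x512x3 uint8, red, green, blue); there is no depth.
- camera_info(name): a dict with "fx", "fy", "cx", "cy" (pixels), "R" (3x3) and "t" (3): a world point X has camera coordinates R X + t. Camera axes: x right, y down, z forward; pixel columns grow to the right and rows downward; lengths in m; the calibration is good to about 2 mm. A picture is of the moment at which its call begins: read the wrist's pose just before it. camera_info takes no time and is no camera call; for the wrist camera it gives the pose at the moment of the call.
- sign_off(): hands the job in, once; it reports no verdict.
Trained networks look in the newest picture that a camera, given by its name, has taken for a name from the list of things; names that differ only in an ending like _2 or _b are one class to them, and where a whole thing is asked for, a point or a joint stands for the part that bears it (a point fixed in the world has none). Each returns a list of dicts, best first, with "score" (0 to 1); they miss things now and then, are a little off and sometimes report something else, mostly with a low value. They report only what shows in the picture. A call takes as long as a camera call. They do not tell look-alikes from the thing itself.
- search_frame(label, camera): "point" ([column, row] in pixels, amid what is visible of it).
- landmark_of(label, camera): "point" ([column, row] in pixels: a listed point, or the origin of a listed thing).
The state is a dict: "t": time; "q": joint angles; "qd": joint speeds; "tau": joint torques, N m; "tcp_pos": TCP position; "tool_rot": TCP orientation; "force": force on the tool from outside, world axes, zero at the start; "ft_torque": the same for the moment, N m; "finger_gap": opening from 0.0 (shut) to 1.0 (fully open).
Only numpy, scipy, OpenCV 4.12 (cv2) and the standard library are available. Lean on these libraries where they do the work, as an engineer would, in place of code of your own. Each camera call takes 0.05 s, during which the arm holds its last target. There are 200 camera calls.

## Working session

There is one attempt and no reset: what is moved stays moved. The work goes in short steps, Python scripts to look and compute and a tool call to move; the robot and the scene stay as the last step left them, time stands still between calls to the robot, and variables do not carry over. Pictures are saved under pics/ and viewed, and the job is handed in when it is done.

Besides the shell and the picture viewer there is one more tool, called after "Request:" by a JSON object that holds its "name" and its "arguments". play_rows: Moves the arm, as the interface text tells. Its arguments: {"type":"object","properties":{"rows":{"type":"array","items":{"type":"object","properties":{"grip":{"type":"number"},"x":{"type":"number"},"y":{"type":"number"},"z":{"type":"number"},"roll":{"type":"number"}}}},"grip_force":{"type":"number"}},"required":["rows"]}

```bash
mkdir -p pics
cat > h.py <<'E'
import numpy as np,cv2
from station import *
def save(n,f): 
    im=snapshot(n); cv2.imwrite(f'pics/{f}.png',im[:,:,::-1]); return im
def ray(ci,p):
    R=np.array(ci['R']);t=np.array(ci['t'])
    d=R.T@np.array([(p[0]-ci['cx'])/ci['fx'],(p[1]-ci['cy'])/ci['fy'],1]); return -R.T@t,d
def atz(ci,p,z):
    c,d=ray(ci,p); return c+d*(z-c[2])/d[2]
def proj(ci,X):
    v=np.array(ci['R'])@np.array(X)+np.array(ci['t']); return [ci['fx']*v[0]/v[2]+ci['cx'],ci['fy']*v[1]/v[2]+ci['cy']]
def tri(obs):
    A=np.zeros((3,3));b=np.zeros(3)
    for ci,p in obs:
        c,d=ray(ci,p);d/=np.linalg.norm(d);P=np.eye(3)-np.outer(d,d);A+=P;b+=P@c
    return np.linalg.solve(A,b)
E
python3 - <<'E'
from h import *
np.set_printoptions(precision=3,suppress=True)
print(manip.sense())
Z=dict(fork_stand=0,drift_hole=.094,punch_grip=.078,punch_collar=.048,punch_block=0,block_hole=.048,marker=0,cap=0,driver=0,heatsink=0,battery=0)
for n in ('scene','side'):
    save(n,n+'0'); ci=camera_info(n); print(n,'cam at',ray(ci,(256,192)))
    for l,z in Z.items():
        print(l,[(round(r['score'],2),np.round(r['point']),atz(ci,r['point'],z)[:2]) for r in landmark_of(l,n)[:4]])
E
```

```text
{'t': 0.0, 'q': array([ 1.051,  0.528,  1.434, -0.   ,  1.181, -0.178]), 'qd': array([-0.002, -0.001, -0.   ,  0.   ,  0.001, -0.001]), 'tau': array([  0.   , -44.236, -17.802,  -0.   ,   0.009,  -0.   ]), 'tcp_pos': array([0.209, 0.588, 0.247]), 'tool_rot': array([ 0.17 ,  0.986, -0.001, -0.   ]), 'force': array([ 0.457, -0.158, -0.413]), 'ft_torque': array([ 0.045, -0.003, -0.031]), 'finger_gap': 0.9959724079975639}
scene cam at (array([-0.145,  0.433,  0.526]), array([ 0.737, -0.475, -0.481]))
fork_stand [(0.94, array([316., 205.]), array([ 0.511, -0.175]))]
drift_hole [(0.8, array([318., 172.]), array([ 0.511, -0.175])), (0.54, array([192., 238.]), array([0.44 , 0.203])), (0.39, array([318., 205.]), array([ 0.391, -0.07 ]))]
punch_grip [(0.79, array([177., 203.]), array([0.604, 0.163])), (0.75, array([192., 238.]), array([0.459, 0.194]))]
punch_collar [(0.7, array([192., 251.]), array([0.459, 0.197])), (0.55, array([176., 219.]), array([0.59 , 0.176])), (0.41, array([232., 244.]), array([0.433, 0.121]))]
punch_block [(0.7, array([196., 265.]), array([0.471, 0.188]))]
block_hole [
[... 1054 characters left out ...]
y([0.466, 0.198])), (0.17, array([203., 256.]), array([0.529, 0.172]))]
block_hole [(0.75, array([323., 208.]), array([ 0.462, -0.125])), (0.66, array([205., 258.]), array([0.463, 0.196])), (0.34, array([322., 178.]), array([ 0.588, -0.241]))]
marker [(0.82, array([171., 301.]), array([0.443, 0.284]))]
cap [(0.81, array([162., 233.]), array([0.67, 0.21]))]
driver [(0.62, array([287., 260.]), array([0.406, 0.03 ]))]
heatsink [(0.7, array([382., 208.]), array([ 0.425, -0.313])), (0.69, array([203., 246.]), array([0.564, 0.154])), (0.61, array([162., 233.]), array([0.67, 0.21]))]
battery [(0.56, array([268., 197.]), array([ 0.658, -0.102])), (0.33, array([322., 175.]), array([ 0.671, -0.324]))]
```

```bash
python3 -c "
import cv2
a=cv2.imread('pics/scene0.png');cv2.imwrite('pics/scene0c.png',cv2.resize(a[140:340,110:420],None,fx=2.58,fy=2.58,interpolation=cv2.INTER_CUBIC))"
```

```text
(no output)
```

View pics/scene0c.png

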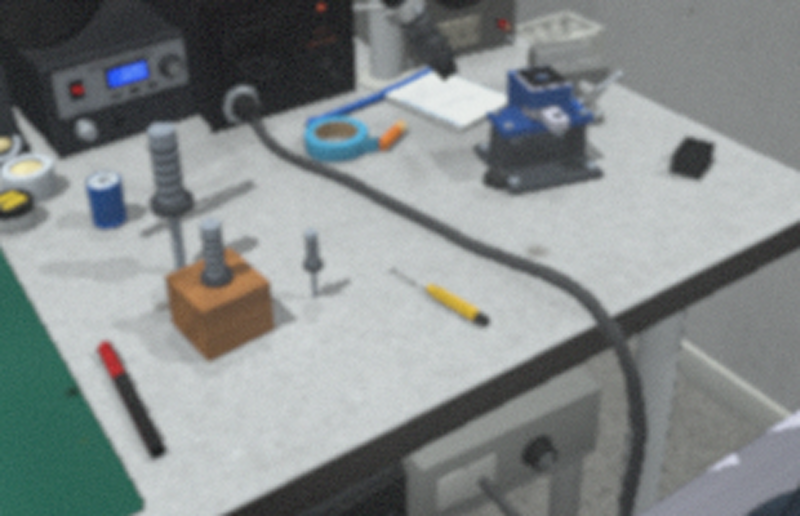

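View pics/side0.png

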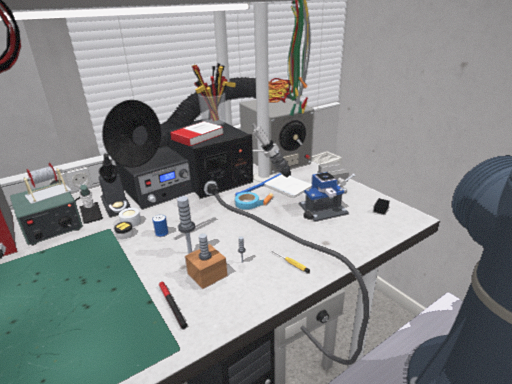

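The middle-sized punch is in the block at about (0.465, 0.195), a large look-alike stands behind it, and a small one lies to its right. The fork is at about (0.512, -0.176). I'll move above the punch and look.

Request:
{"name": "play_rows", "arguments": {"rows": [{"x": 2.4, "y": -4, "z": 0.5, "grip": 8.5}, {"x": 5, "y": -8, "z": 1}, {"x": 7.6, "y": -12, "z": 1}, {"x": 10, "y": -16, "z": 1}, {"x": 12.6, "y": -20, "z": 1}, {"x": 15, "y": -24, "z": 1}, {"x": 17.5, "y": -28, "z": 1}, {"x": 20, "y": -32, "z": 1}, {"x": 22, "y": -36, "z": 1}, {"x": 23, "y": -39, "z": 1}, {"x": 23, "y": -39, "z": 1}, {"x": 23, "y": -39, "z": 1}]}}

```text
invalid input at $.rows[0]: expected keys grip, x, y, z, roll
```

Run:
```python
from h import *
np.set_printoptions(precision=3,suppress=True)
s=manip.sense();print(s['tcp_pos'],s['tool_rot'],s['t'])
ci=camera_info('wrist');save('wrist','w1')
print(ray(ci,(256,192)),np.array(ci['R']))
for l,z in dict(punch_grip=.078,punch_collar=.048,punch_block=0,block_hole=.048).items():
    print(l,[(round(r['score'],2),np.round(r['point']),atz(ci,r['point'],z)[:2]) for r in landmark_of(l,'wrist')[:4]])
```

```text
[0.209 0.589 0.248] [ 0.17   0.986  0.    -0.   ] 1.2
(array([0.135, 0.616, 0.373]), array([ 0.275, -0.087, -0.958])) [[ 0.335  0.942  0.   ]
 [ 0.898 -0.32   0.302]
 [ 0.285 -0.101 -0.953]]
punch_grip []
punch_collar []
punch_block []
block_hole []
```

View pics/w1.png

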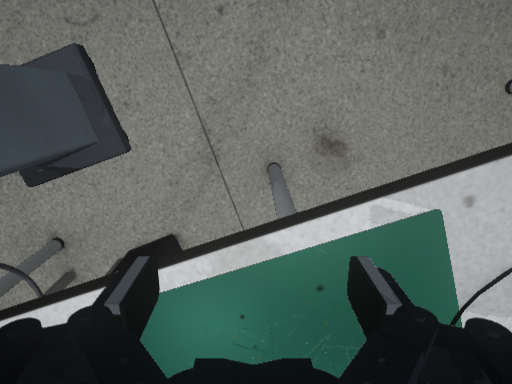

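The move was refused because every key is required in each row. The picture shows only floor and mat.

Request:
{"name": "play_rows", "arguments": {"rows": [{"x": 2.4, "y": -4, "z": 0.5, "roll": 0, "grip": 8.5}, {"x": 5, "y": -8, "z": 1, "roll": 0, "grip": 8.5}, {"x": 7.6, "y": -12, "z": 1, "roll": 0, "grip": 8.5}, {"x": 10, "y": -16, "z": 1, "roll": 0, "grip": 8.5}, {"x": 12.6, "y": -20, "z": 1, "roll": 0, "grip": 8.5}, {"x": 15, "y": -24, "z": 1, "roll": 0, "grip": 8.5}, {"x": 17.5, "y": -28, "z": 1, "roll": 0, "grip": 8.5}, {"x": 20, "y": -32, "z": 1, "roll": 0, "grip": 8.5}, {"x": 22, "y": -36, "z": 1, "roll": 0, "grip": 8.5}, {"x": 23, "y": -39, "z": 1, "roll": 0, "grip": 8.5}, {"x": 23, "y": -39, "z": 1, "roll": 0, "grip": 8.5}, {"x": 23, "y": -39, "z": 1, "roll": 0, "grip": 8.5}]}}

```text
t: 2.65
tcp_pos: [0.439, 0.1986, 0.2584]
tool_rot: [0.171, 0.985, 0.0, -0.0]
force: [-0.1, 1.3, 1.0]
finger_gap: 0.997
```

```bash
cat > look.py <<'E'
from h import *
import sys
np.set_printoptions(precision=4,suppress=True)
s=manip.sense();print(s['tcp_pos'],s['tool_rot'],s['t'])
ci=camera_info('wrist');save('wrist',sys.argv[1])
print('cam',ray(ci,(256,192)))
for a in sys.argv[2:]:
    l,z=a.split('=')
    print(l,[(round(r['score'],2),np.round(r['point'],1),atz(ci,r['point'],float(z))[:2]) for r in landmark_of(l,'wrist')[:4]])
E
python3 look.py w2 punch_grip=.078 punch_collar=.048 punch_block=0 block_hole=.048
```

```text
[0.439  0.1986 0.2584] [ 0.1707  0.9853  0.0002 -0.0001] 2.65
cam (array([0.3657, 0.2253, 0.3829]), array([ 0.2746, -0.0868, -0.9578]))
punch_grip [(0.79, array([282.4, 298. ]), array([0.5762, 0.1844])), (0.72, array([257.9, 205.3]), array([0.4667, 0.1948])), (0.72, array([255., 198.]), array([0.4586, 0.1947])), (0.64, array([180.4, 212.8]), array([0.448 , 0.1195]))]
punch_collar [(0.81, array([279.2, 275.1]), array([0.5662, 0.1865])), (0.73, array([188.6, 209.2]), array([0.4553, 0.1192])), (0.66, array([313.6, 311.2]), array([0.6274, 0.2102])), (0.63, array([257.5, 198.4]), array([0.469, 0.194]))]
punch_block [(0.74, array([257.4, 185.1]), array([0.4678, 0.1951]))]
block_hole [(0.97, array([254.3, 199.4]), array([0.4689, 0.1904])), (0.56, array([111.3, 177.5]), array([0.3949, 0.0563]))]
```

View pics/w2.png

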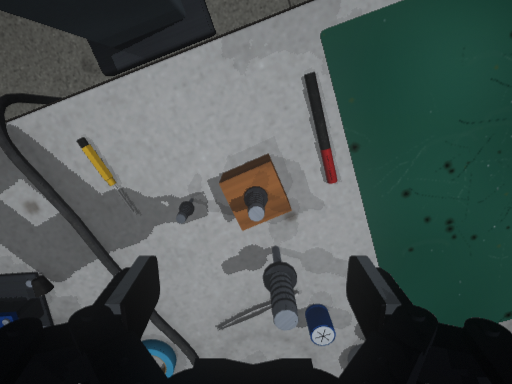

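Run:
```python
from h import *
np.set_printoptions(precision=4,suppress=True)
ci=camera_info('wrist')
t=atz(ci,(276,249),0);print('big tip',t)
for z in(.12,.13,.14,.15,.16,.17,.18):print(z,proj(ci,[t[0],t[1],z]))
print('punch top',atz(ci,(257,213),.1))
for z in(.1,.054,.048,0):print(proj(ci,[.469,.193,z]))
im=cv2.imread('pics/w2.png');cv2.imwrite('pics/w2c.png',cv2.resize(im[140:340,170:350],None,fx=3,fy=3,interpolation=cv2.INTER_CUBIC))
```

```text
big tip [0.5563 0.1911 0.    ]
0.12 [np.float64(284.70822742720503), np.float64(306.6265701222387)]
0.13 [np.float64(285.7346281455406), np.float64(313.41876215708453)]
0.14 [np.float64(286.8286183754231), np.float64(320.6582268153481)]
0.15 [np.float64(287.99710167512757), np.float64(328.3906482949167)]
0.16 [np.float64(289.2479549084734), np.float64(336.6681516291594)]
0.17 [np.float64(290.59020603962506), np.float64(345.55047924147334)]
0.18 [np.float64(292.03425237932265), np.float64(355.1064351865814)]
punch top [0.4655 0.1953 0.1   ]
[np.float64(255.8996062904735), np.float64(217.1403201491434)]
[np.float64(255.47041117027527), np.float64(201.49791779120164)]
[np.float64(255.42230841641148), np.float64(199.74476964237084)]
[np.float64(255.08726444400088), np.float64(187.53379058550496)]
```

View pics/w2c.png

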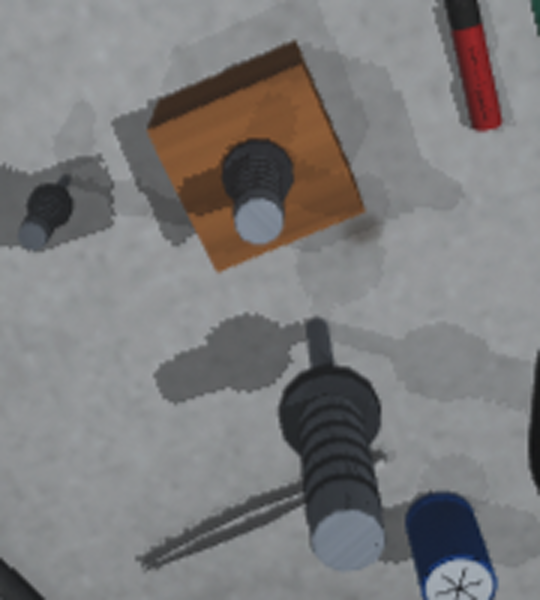

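The middle punch's top is at about (256, 214). The big one has its tip at (276, 249), 88 mm away and about 0.14 m tall. I'll go down partway and take one close look.

Request:
{"name": "play_rows", "arguments": {"rows": [{"x": 1.4, "y": -0.2, "z": -3, "roll": 0, "grip": 5.5}, {"x": 2.7, "y": -0.4, "z": -6, "roll": 0, "grip": 5.5}, {"x": 2.7, "y": -0.4, "z": -9, "roll": 0, "grip": 5.5}, {"x": 2.7, "y": -0.4, "z": -9.5, "roll": 0, "grip": 5.5}, {"x": 2.7, "y": -0.4, "z": -9.5, "roll": 0, "grip": 5.5}]}}

```text
t: 3.4
tcp_pos: [0.4643, 0.1967, 0.1627]
tool_rot: [0.168, 0.986, -0.0, -0.001]
force: [-0.8, 0.5, 0.2]
finger_gap: 0.647
```

```bash
python3 look.py w3 punch_grip=.078 punch_collar=.048 block_hole=.048
python3 - <<'E'
from h import *
ci=camera_info('wrist')
for z in(.1,.054,.048):print(proj(ci,[.467,.194,z]))
im=cv2.imread('pics/w3.png');cv2.imwrite('pics/w3b.png',cv2.resize(im,None,fx=1.5,fy=1.5))
E
```

```text
[0.4643 0.1967 0.1627] [ 0.1679  0.9858 -0.0004 -0.0014] 3.4
cam (array([0.3911, 0.223 , 0.2874]), array([ 0.2724, -0.086 , -0.9585]))
punch_grip [(0.94, array([148.5, 227.3]), array([0.45  , 0.1255])), (0.92, array([286.6, 353.6]), array([0.5849, 0.1831])), (0.88, array([246.4, 218.2]), array([0.4662, 0.1918]))]
punch_collar [(0.86, array([279.3, 312.9]), array([0.569 , 0.1846])), (0.62, array([157.7, 218.6]), array([0.4541, 0.1215])), (0.56, array([249.8, 204.2]), array([0.4669, 0.1938]))]
block_hole [(0.66, array([247.6, 207.1]), array([0.4686, 0.1913])), (0.56, array([ 56. , 178.4]), array([0.3988, 0.0624]))]
[np.float64(248.3401513200184), np.float64(226.7007029337973)]
[np.float64(248.98235365766027), np.float64(203.03674301889558)]
[np.float64(249.04978825475504), np.float64(200.55190372605333)]
```

View pics/w3b.png

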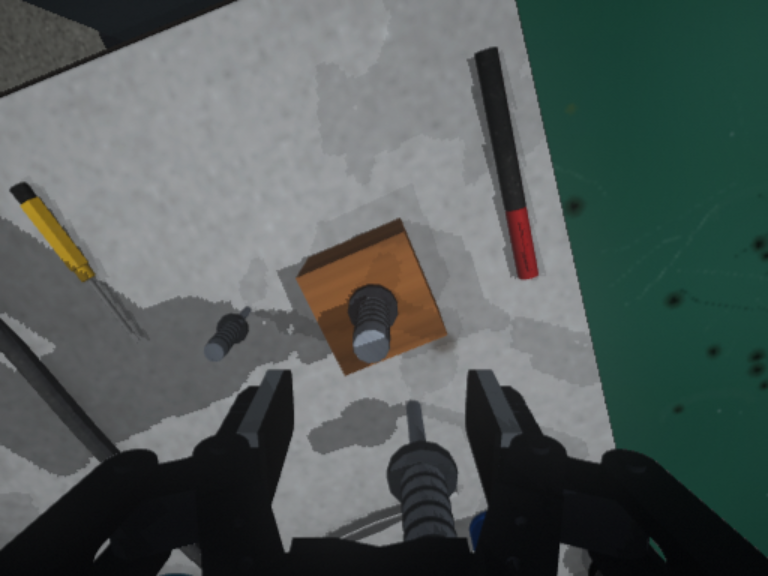

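The punch is upright, with its top at about (247, 231) in camera pixels, which puts its axis at about (0.4685, 0.193). I'll descend and grip.

Request:
{"name": "play_rows", "arguments": {"rows": [{"x": 0.4, "y": -0.35, "z": -2, "roll": 0, "grip": 5.5}, {"x": 0.4, "y": -0.35, "z": -4, "roll": 0, "grip": 5.5}, {"x": 0.4, "y": -0.35, "z": -6, "roll": 0, "grip": 5.5}, {"x": 0.4, "y": -0.35, "z": -8, "roll": 0, "grip": 5.5}, {"x": 0.4, "y": -0.35, "z": -8.8, "roll": 0, "grip": 5.5}, {"x": 0.4, "y": -0.35, "z": -8.8, "roll": 0, "grip": 5.5}, {"x": 0.4, "y": -0.35, "z": -8.8, "roll": 0, "grip": 3}, {"x": 0.4, "y": -0.35, "z": -8.8, "roll": 0, "grip": 2.2}, {"x": 0.4, "y": -0.35, "z": -8.8, "roll": 0, "grip": 1}, {"x": 0.4, "y": -0.35, "z": -8.8, "roll": 0, "grip": 0}, {"x": 0.4, "y": -0.35, "z": -8.8, "roll": 0, "grip": 0}, {"x": 0.4, "y": -0.35, "z": -8.8, "roll": 0, "grip": 0}], "grip_force": 80}}

```text
t: 4.8
tcp_pos: [0.4706, 0.1931, 0.078]
tool_rot: [0.168, 0.986, 0.001, 0.002]
force: [-0.5, -0.7, 5.9]
finger_gap: 0.168
```

Run:
```python
from h import *
s=manip.sense();print(s)
im=save('wrist','w4');im=save('scene','s4')
cv2.imwrite('pics/s4c.png',cv2.resize(im[150:300,120:320,::-1],None,fx=4,fy=4,interpolation=cv2.INTER_CUBIC))
```

```text
{'t': 4.8, 'q': array([ 1.69425450e-01,  6.52074885e-01,  1.86039944e+00,  2.90387528e-05,
        6.24334475e-01, -1.06352473e+00]), 'qd': array([-0.00085281,  0.00097699, -0.00121759,  0.00097659, -0.00109419,
        0.00021133]), 'tau': array([ 1.92050217e-01, -3.67718053e+01, -7.53104210e+00,  1.22496332e-01,
       -2.99148224e-01,  6.79590346e-03]), 'tcp_pos': array([0.4705672 , 0.19311499, 0.0780133 ]), 'tool_rot': array([1.68131962e-01, 9.85761595e-01, 8.01983863e-04, 2.25348657e-03]), 'force': array([-0.49260415, -0.66635262,  5.91305104]), 'ft_torque': array([-0.19262867,  0.13691614, -0.03595387]), 'finger_gap': 0.16768162300328512}
```

View pics/w4.png

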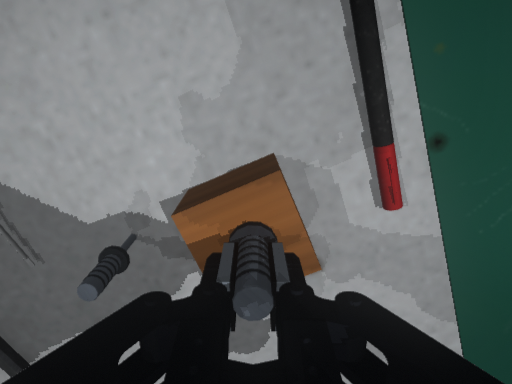

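View pics/s4c.png

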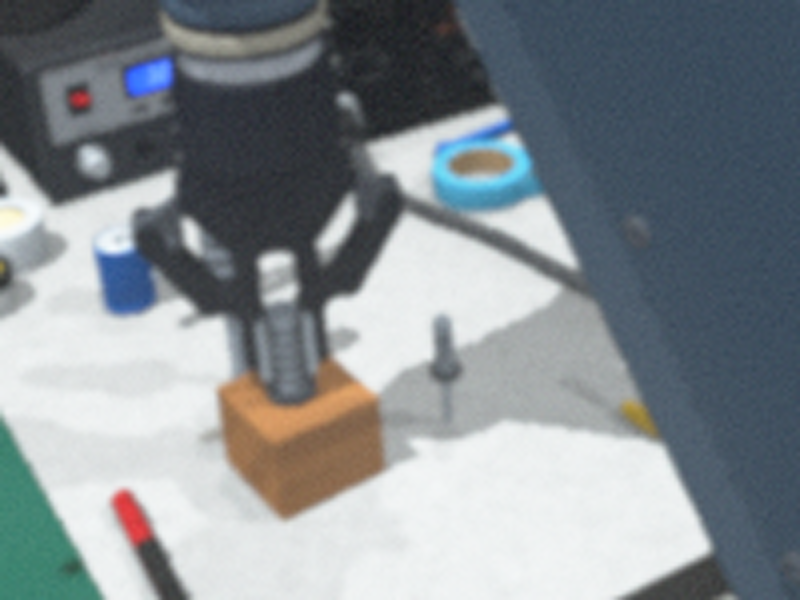

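The punch is gripped (14 mm opening) and upright in the block. I'll lift it straight up and then carry it towards the fork.

Request:
{"name": "play_rows", "arguments": {"rows": [{"x": 0, "y": 0, "z": 1.5, "roll": 0, "grip": 0}, {"x": 0, "y": 0, "z": 4, "roll": 0, "grip": 0}, {"x": 0, "y": 0, "z": 7, "roll": 0, "grip": 0}, {"x": 0, "y": 0, "z": 11, "roll": 0, "grip": 0}, {"x": 0, "y": -2, "z": 14, "roll": 0, "grip": 0}, {"x": 0, "y": -6, "z": 15, "roll": 0, "grip": 0}, {"x": 0, "y": -10, "z": 15, "roll": 0, "grip": 0}, {"x": 0, "y": -14, "z": 15, "roll": 0, "grip": 0}, {"x": 0, "y": -18, "z": 15, "roll": 0, "grip": 0}, {"x": 0, "y": -22, "z": 15, "roll": 0, "grip": 0}, {"x": 0, "y": -26, "z": 15, "roll": 0, "grip": 0}, {"x": 0, "y": -29, "z": 15, "roll": 0, "grip": 0}, {"x": 0, "y": -31, "z": 15, "roll": 0, "grip": 0}, {"x": 0, "y": -31, "z": 15, "roll": 0, "grip": 0}, {"x": 0, "y": -31, "z": 15, "roll": 0, "grip": 0}, {"x": 0, "y": -31, "z": 15, "roll": 0, "grip": 0}]}}

```text
t: 6.5
tcp_pos: [0.47, -0.1157, 0.2279]
tool_rot: [0.168, 0.986, 0.001, 0.002]
force: [-0.4, -0.7, -2.2]
finger_gap: 0.171
```

```bash
python3 look.py w5 fork_stand=0 drift_hole=.094 punch_tip=.152 punch_collar=.198 punch_grip=.228;python3 - <<'E'
from h import *
print(manip.sense()['force'],camera_info('wrist')['fx'])
im=cv2.imread('pics/w5.png');cv2.imwrite('pics/w5b.png',cv2.resize(im,None,fx=1.5,fy=1.5))
E
```

```text
[ 0.47   -0.1157  0.2279] [0.1678 0.9858 0.0012 0.0017] 6.5
cam (array([ 0.396 , -0.0896,  0.3521]), array([ 0.2788, -0.0839, -0.9568]))
fork_stand [(0.64, array([215.4, 219.2]), array([ 0.514 , -0.1757]))]
drift_hole [(0.6, array([202. , 262.6]), array([ 0.5171, -0.1791])), (0.45, array([216. , 218.7]), array([ 0.4823, -0.1521]))]
punch_tip [(0.59, array([454.8,  80. ]), array([0.4286, 0.0237]))]
punch_collar [(0.77, array([476.3,  82.6]), array([0.4254, 0.0066]))]
punch_grip [(0.94, array([491.5,  80.4]), array([ 0.4208, -0.0069])), (0.72, array([251.4, 273.7]), array([ 0.4664, -0.1146]))]
[ 1.25263831  0.7530655  -2.30445022] 326.04593987232784
```

View pics/w5b.png

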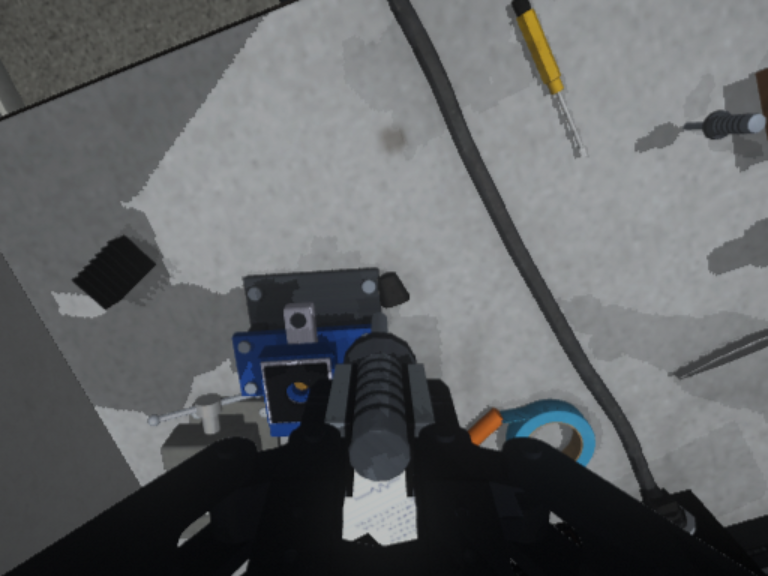

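Run:
```python
from h import *
np.set_printoptions(precision=4,suppress=True)
ci=camera_info('wrist');T=manip.sense()['tcp_pos']
print('cush',atz(ci,(199.5,260.5),.1015),'hole',atz(ci,(202,262.6),.094), 'brass',atz(ci,(200,257),.083))
for d in(.022,-.024,-.03,-.076):print(d,proj(ci,T+[0,0,d]))
im=cv2.imread('pics/w5.png')
a=cv2.resize(im[215:320,150:300],None,fx=5,fy=5,interpolation=cv2.INTER_CUBIC);cv2.imwrite('pics/w5c.png',a)
```

```text
cush [ 0.5119 -0.1784  0.1015] hole [ 0.518  -0.1798  0.094 ] brass [ 0.5172 -0.1832  0.083 ]
0.022 [np.float64(251.63484920753353), np.float64(313.858858566522)]
-0.024 [np.float64(251.65499393300428), np.float64(255.0110753311742)]
-0.03 [np.float64(251.65686000570125), np.float64(249.55981009888103)]
-0.076 [np.float64(251.66786642345122), np.float64(217.40731008646486)]
```

View pics/w5c.png

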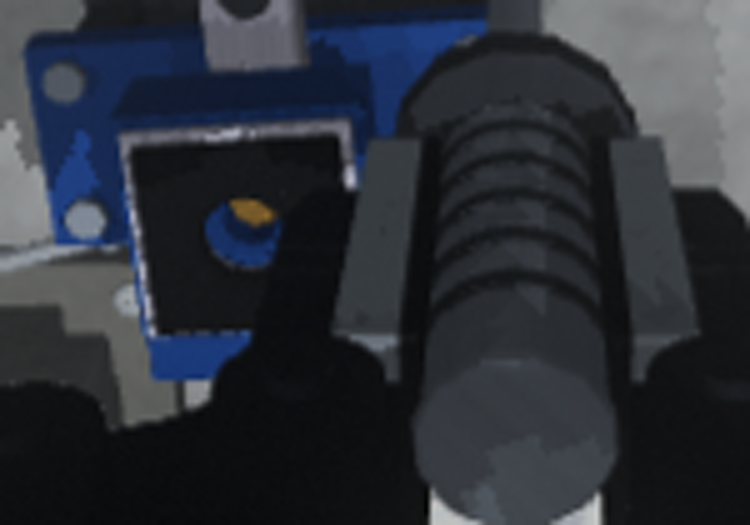

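```bash
cat > fit.py <<'E'
from h import *
from scipy.optimize import least_squares
np.set_printoptions(precision=4,suppress=True)
th=np.linspace(0,2*np.pi,73)
def circ(ci,c,r): return np.array([proj(ci,c+r*np.array([np.cos(a),np.sin(a),0])) for a in th])
def ext(P): return np.array([P[:,0].min(),P[:,0].max(),P[:,1].min()])
def fit(ci,T,top,col):
    def f(p):
        c=T+p
        t=circ(ci,c+[0,0,.022],.008)
        k=np.vstack([circ(ci,c+[0,0,-.024],.013),circ(ci,c+[0,0,-.03],.013)])
        return np.r_[ext(t)-top[:3],t[:,1].max()-top[3],ext(k)-col]
    s=least_squares(f,np.zeros(3)); return s.x,s.fun
if __name__=='__main__':
    ci=camera_info('wrist');T=manip.sense()['tcp_pos']
    top=np.array([413,618,357,522])/5;top[:2]+=150;top[2:]+=215
    col=np.array([400,637,33])/5+np.array([150,150,215])
    print(*fit(ci,T,top,col))
E
python3 fit.py
python3 - <<'E'
import cv2
im=cv2.imread('pics/w4.png')
cv2.imwrite('pics/w4c.png',cv2.resize(im[215:330,190:310],None,fx=5,fy=5,interpolation=cv2.INTER_CUBIC))
E
```

```text
[ 0.001   0.0004 -0.0077] [ 0.7301  0.1883 -1.0247  0.477  -1.4526  0.2227  0.78  ]
```

View pics/w4c.png

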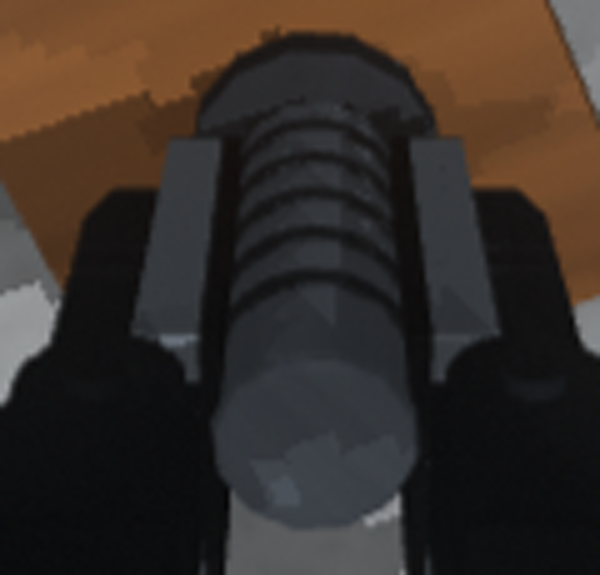

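Run:
```python
import cv2
a=cv2.imread('pics/w5.png')[190:250,210:300];b=cv2.imread('pics/w4.png')[190:250,210:300]
cv2.imwrite('pics/c.png',cv2.resize(cv2.hconcat([a,b]),None,fx=4.4,fy=4.4,interpolation=cv2.INTER_CUBIC))
```

```text
(no output)
```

View pics/c.png

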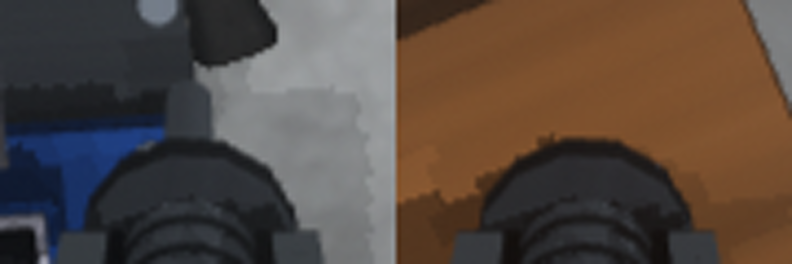

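Run:
```python
from fit import *
ci=camera_info('wrist');T=manip.sense()['tcp_pos']
top=np.array([413,618,357,525])/5;top[:2]+=150;top[2:]+=215
col=np.array([400,637,33])/5+np.array([150,150,215])
tip=np.array([247.5,258.2,208.2])
def f(p,fixz=None):
    g=T+[p[0],p[1],p[2] if fixz is None else fixz]
    ax=np.array([p[3],p[4],0.]) if len(p)>3 else np.zeros(3)
    C=lambda d,r:circ(ci,g+[0,0,d]+ax*d,r)
    t=C(.022,.008);k=np.vstack([C(-.024,.013),C(-.03,.013)]);e=C(-.076,.0035)
    return np.r_[ext(t)-top[:3],t[:,1].max()-top[3],ext(k)-col,ext(e)-tip]
for n in(3,5):
  for fz in(None,0.):
    s=least_squares(f,np.zeros(n),args=(fz,));print(n,fz,s.x,s.fun)
```

```text
3 None [ 0.0002  0.0007 -0.0064] [ 0.505   0.4573 -0.9797  0.3338 -1.6636  0.4577  0.2456  0.1235 -0.2348
  0.8456]
3 0.0 [-0.0034  0.002   0.    ] [-0.7158  1.7061 -0.2907  3.0587 -2.7691  1.5406 -2.0449 -0.0705 -0.0779
 -1.3779]
5 None [ 0.0018  0.0001 -0.0091  0.0167 -0.0096] [ 0.7387 -0.3422 -0.2595  0.1626 -1.1281  0.1311  0.2698  0.5428  0.0579
 -0.1627]
5 0.0 [-0.0035  0.002  -6.9998 -0.0199  0.0031] [-1.0415  1.4321 -1.4076  2.0293 -2.6319  1.6348 -1.0135  0.321   0.291
  0.7489]
```

Request:
{"name": "play_rows", "arguments": {"rows": [{"x": 1.5, "y": -2, "z": 0, "roll": 0, "grip": 0}, {"x": 3, "y": -4, "z": 0, "roll": 0, "grip": 0}, {"x": 4.5, "y": -6.4, "z": 0, "roll": 0, "grip": 0}, {"x": 4.5, "y": -6.4, "z": -1.5, "roll": 0, "grip": 0}, {"x": 4.5, "y": -6.4, "z": -3, "roll": 0, "grip": 0}, {"x": 4.5, "y": -6.4, "z": -3, "roll": 0, "grip": 0}, {"x": 4.5, "y": -6.4, "z": -3, "roll": 0, "grip": 0}]}}

```text
t: 7.5
tcp_pos: [0.5155, -0.1799, 0.1979]
tool_rot: [0.167, 0.986, 0.001, 0.002]
force: [-0.2, 0.7, -1.5]
finger_gap: 0.164
```

```bash
python3 look.py w6 fork_stand=0
python3 - <<'E'
from h import *
for n in('scene','side'):save(n,n+'6')
a=cv2.imread('pics/w6.png')[180:270,190:320];print(manip.sense()['force'])
cv2.imwrite('pics/w6c.png',cv2.resize(a,None,fx=6,fy=6,interpolation=cv2.INTER_CUBIC))
a=cv2.imread('pics/scene6.png')[110:230,260:380];b=cv2.imread('pics/side6.png')[110:230,260:380]
cv2.imwrite('pics/s6c.png',cv2.resize(cv2.hconcat([a,b]),None,fx=3.3,fy=3.3,interpolation=cv2.INTER_CUBIC))
E
```

```text
[ 0.5155 -0.1799  0.1979] [0.1674 0.9859 0.001  0.0019] 7.5
cam (array([ 0.4415, -0.1538,  0.3222]), array([ 0.2792, -0.0842, -0.9567]))
fork_stand [(0.69, array([253.4, 170.5]), array([ 0.5131, -0.1772])), (0.49, array([106.3, 122.6]), array([ 0.4213, -0.2956])), (0.4, array([252.7, 209. ]), array([ 0.552 , -0.1916]))]
[ 0.10765783  0.52114233 -3.58540747]
```

View pics/w6c.png

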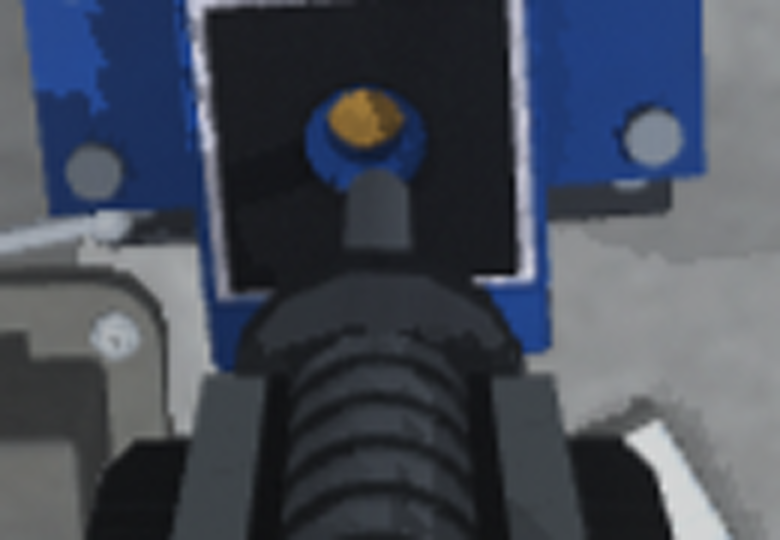

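View pics/s6c.png

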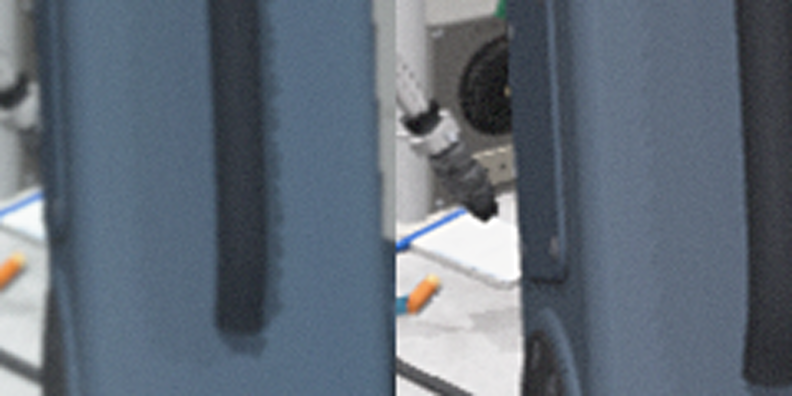

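Run:
```python
from h import *
np.set_printoptions(precision=4,suppress=True)
ci=camera_info('wrist');T=manip.sense()['tcp_pos']
for z in(.099,.1015,.104):print(z,atz(ci,(250.8,203.5),z)-T)
for z in(.116,.122):print(z,atz(ci,(253.2,212.8),z)-T)
```

```text
0.099 [-0.0014 -0.0002 -0.1   ]
0.1015 [-0.0022  0.0001 -0.0975]
0.104 [-0.003   0.0004 -0.095 ]
0.116 [-0.0001  0.0011 -0.083 ]
0.122 [-0.0023  0.0018 -0.077 ]
```

The tip is visible at about (253, 213) and the opening at about (251, 203.5). I'll correct by about 1.5 mm in -y and go lower for another check.

Request:
{"name": "play_rows", "arguments": {"rows": [{"x": -0.05, "y": -0.15, "z": -0.5, "roll": 0, "grip": 0}, {"x": -0.05, "y": -0.15, "z": -1.2, "roll": 0, "grip": 0}, {"x": -0.05, "y": -0.15, "z": -1.2, "roll": 0, "grip": 0}, {"x": -0.05, "y": -0.15, "z": -1.2, "roll": 0, "grip": 0}]}}

```text
t: 8.1
tcp_pos: [0.5153, -0.1817, 0.1865]
tool_rot: [0.167, 0.986, 0.001, 0.003]
force: [-0.5, 0.5, -1.5]
finger_gap: 0.168
```

```bash
python3 look.py w7
python3 - <<'E'
import cv2
a=cv2.imread('pics/w7.png')[180:270,190:320]
cv2.imwrite('pics/w7c.png',cv2.resize(a,None,fx=6,fy=6,interpolation=cv2.INTER_CUBIC))
E
```

```text
[ 0.5153 -0.1817  0.1865] [0.1674 0.9859 0.0007 0.0026] 8.1
cam (array([ 0.4411, -0.1555,  0.3106]), array([ 0.2804, -0.085 , -0.9563]))
```

View pics/w7c.png

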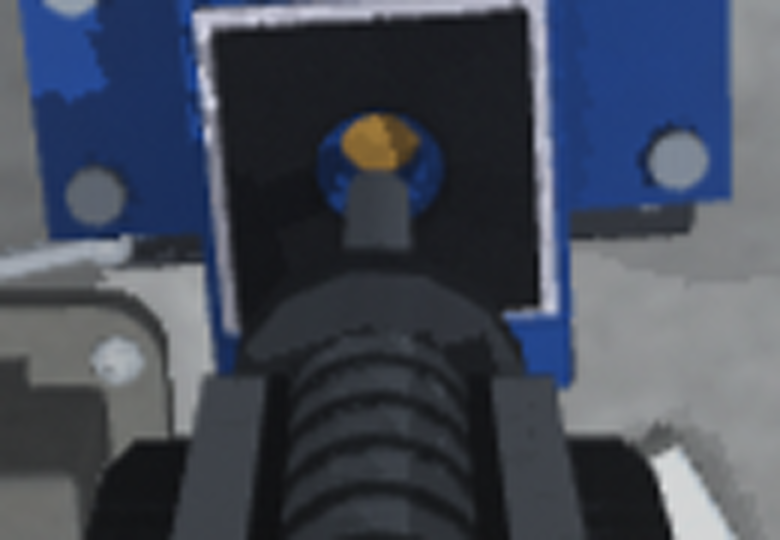

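The columns are aligned (380 against 379). Extrapolating the rows, the tip sits about 0.8 mm too far in +x. I'll correct that and go into the stop opening.

Request:
{"name": "play_rows", "arguments": {"rows": [{"x": -0.08, "y": 0, "z": -0.3, "roll": 0, "grip": 0}, {"x": -0.08, "y": 0, "z": -0.7, "roll": 0, "grip": 0}, {"x": -0.08, "y": 0, "z": -1.1, "roll": 0, "grip": 0}, {"x": -0.08, "y": 0, "z": -1.3, "roll": 0, "grip": 0}, {"x": -0.08, "y": 0, "z": -1.3, "roll": 0, "grip": 0}]}}

```text
t: 8.65
tcp_pos: [0.5145, -0.1816, 0.1732]
tool_rot: [0.167, 0.986, 0.001, 0.002]
force: [0.0, 0.4, -2.3]
finger_gap: 0.166
```

```bash
python3 look.py w8
python3 - <<'E'
import cv2
a=cv2.imread('pics/w8.png')[180:270,190:320]
cv2.imwrite('pics/w8c.png',cv2.resize(a,None,fx=6,fy=6,interpolation=cv2.INTER_CUBIC))
E
```

```text
[ 0.5145 -0.1816  0.1732] [0.1674 0.9859 0.0008 0.0024] 8.65
cam (array([ 0.4403, -0.1554,  0.2974]), array([ 0.2801, -0.0848, -0.9564]))
```

View pics/w8c.png

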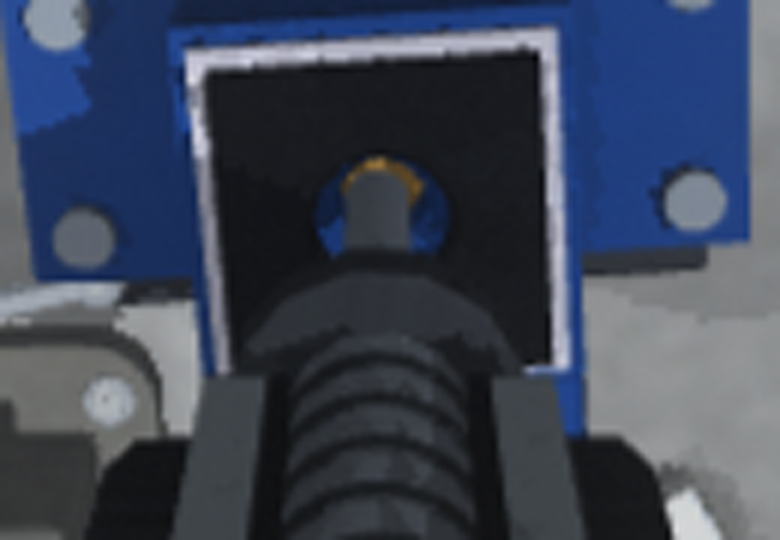

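Request:
{"name": "play_rows", "arguments": {"rows": [{"x": 0.04, "y": 0.04, "z": -0.2, "roll": 0, "grip": 0}, {"x": 0.04, "y": 0.04, "z": -0.4, "roll": 0, "grip": 0}, {"x": 0.04, "y": 0.04, "z": -0.6, "roll": 0, "grip": 0}, {"x": 0.04, "y": 0.04, "z": -0.8, "roll": 0, "grip": 0}, {"x": 0.04, "y": 0.04, "z": -0.9, "roll": 0, "grip": 0}, {"x": 0.04, "y": 0.04, "z": -0.9, "roll": 0, "grip": 0}]}}

```text
t: 9.3
tcp_pos: [0.5152, -0.1814, 0.1643]
tool_rot: [0.167, 0.986, 0.001, 0.003]
force: [1.0, -0.4, -3.4]
finger_gap: 0.166
```

```bash
python3 look.py w9
python3 - <<'E'
import cv2
a=cv2.imread('pics/w9.png')[180:270,190:320]
cv2.imwrite('pics/w9c.png',cv2.resize(a,None,fx=6,fy=6,interpolation=cv2.INTER_CUBIC))
E
```

```text
[ 0.5152 -0.1814  0.1643] [0.1675 0.9859 0.0007 0.0028] 9.3
cam (array([ 0.4409, -0.1552,  0.2884]), array([ 0.2808, -0.0852, -0.9561]))
```

View pics/w9c.png

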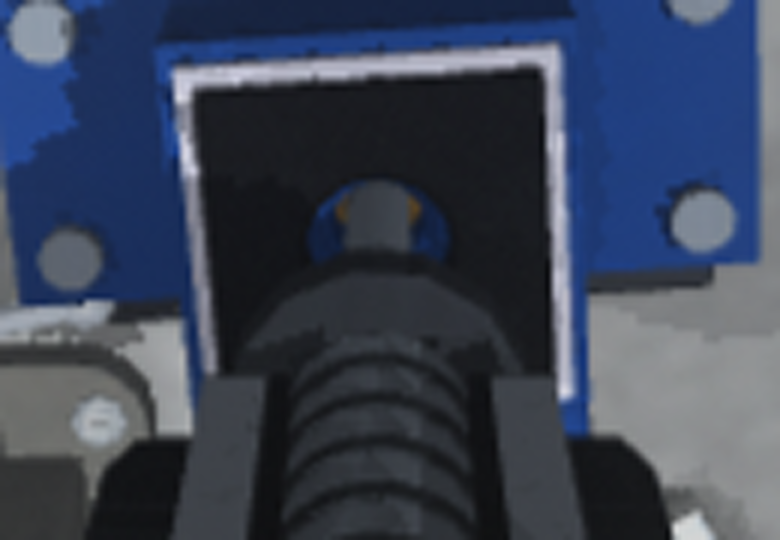

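The tip is inside the hole, with brass visible on both sides and little side force. I'll now press slowly and feel for the pin.

Request:
{"name": "play_rows", "arguments": {"rows": [{"x": 0, "y": 0, "z": -0.1, "roll": 0, "grip": 0}, {"x": 0, "y": 0, "z": -0.2, "roll": 0, "grip": 0}, {"x": 0, "y": 0, "z": -0.3, "roll": 0, "grip": 0}, {"x": 0, "y": 0, "z": -0.4, "roll": 0, "grip": 0}, {"x": 0, "y": 0, "z": -0.5, "roll": 0, "grip": 0}, {"x": 0, "y": 0, "z": -0.6, "roll": 0, "grip": 0}]}}

```text
t: 9.95
tcp_pos: [0.5155, -0.1815, 0.1597]
tool_rot: [0.167, 0.986, 0.0, 0.003]
force: [-1.5, 1.2, 7.4]
finger_gap: 0.168
```

Contact with the pin shows as about 10 N. I'll keep driving at 10 mm/s.

Request:
{"name": "play_rows", "arguments": {"rows": [{"x": 0, "y": 0, "z": -0.2, "roll": 0, "grip": 0}, {"x": 0, "y": 0, "z": -0.3, "roll": 0, "grip": 0}, {"x": 0, "y": 0, "z": -0.4, "roll": 0, "grip": 0}, {"x": 0, "y": 0, "z": -0.5, "roll": 0, "grip": 0}, {"x": 0, "y": 0, "z": -0.6, "roll": 0, "grip": 0}, {"x": 0, "y": 0, "z": -0.7, "roll": 0, "grip": 0}, {"x": 0, "y": 0, "z": -0.8, "roll": 0, "grip": 0}, {"x": 0, "y": 0, "z": -0.9, "roll": 0, "grip": 0}]}}

```text
t: 10.75
tcp_pos: [0.5156, -0.1815, 0.1522]
tool_rot: [0.167, 0.986, 0.0, 0.004]
force: [-1.5, 1.4, 7.7]
finger_gap: 0.168
```

Request:
{"name": "play_rows", "arguments": {"rows": [{"x": 0, "y": 0, "z": -0.25, "roll": 0, "grip": 0}, {"x": 0, "y": 0, "z": -0.35, "roll": 0, "grip": 0}, {"x": 0, "y": 0, "z": -0.45, "roll": 0, "grip": 0}, {"x": 0, "y": 0, "z": -0.55, "roll": 0, "grip": 0}, {"x": 0, "y": 0, "z": -0.65, "roll": 0, "grip": 0}, {"x": 0, "y": 0, "z": -0.75, "roll": 0, "grip": 0}, {"x": 0, "y": 0, "z": -0.85, "roll": 0, "grip": 0}, {"x": 0, "y": 0, "z": -0.95, "roll": 0, "grip": 0}, {"x": 0, "y": 0, "z": -1.05, "roll": 0, "grip": 0}, {"x": 0, "y": 0, "z": -1.15, "roll": 0, "grip": 0}, {"x": 0, "y": 0, "z": -1.25, "roll": 0, "grip": 0}, {"x": 0, "y": 0, "z": -1.35, "roll": 0, "grip": 0}, {"x": 0, "y": 0, "z": -1.45, "roll": 0, "grip": 0}, {"x": 0, "y": 0, "z": -1.5, "roll": 0, "grip": 0}]}}

```text
t: 12.15
tcp_pos: [0.5155, -0.1815, 0.1385]
tool_rot: [0.167, 0.986, 0.0, 0.004]
force: [-1.3, 1.0, 7.1]
finger_gap: 0.165
```

```bash
python3 look.py w10
python3 - <<'E'
import cv2
a=cv2.imread('pics/w10.png')[180:270,190:320]
cv2.imwrite('pics/w10c.png',cv2.resize(a,None,fx=6,fy=6,interpolation=cv2.INTER_CUBIC))
E
```

```text
[ 0.5155 -0.1815  0.1385] [0.1672 0.9859 0.0002 0.0038] 12.15
cam (array([ 0.441 , -0.1552,  0.2624]), array([ 0.2825, -0.0862, -0.9556]))
```

View pics/w10c.png

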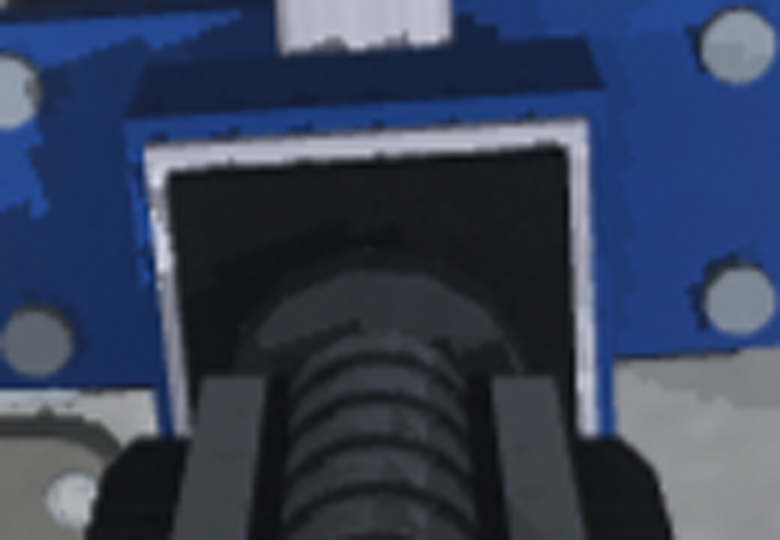

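Request:
{"name": "play_rows", "arguments": {"rows": [{"x": 0, "y": 0, "z": -0.2, "roll": 0, "grip": 0}, {"x": 0, "y": 0, "z": -0.28, "roll": 0, "grip": 0}, {"x": 0, "y": 0, "z": -0.36, "roll": 0, "grip": 0}, {"x": 0, "y": 0, "z": -0.44, "roll": 0, "grip": 0}, {"x": 0, "y": 0, "z": -0.52, "roll": 0, "grip": 0}]}}

```text
t: 12.7
tcp_pos: [0.5155, -0.1815, 0.1345]
tool_rot: [0.167, 0.986, 0.0, 0.004]
force: [-2.0, 1.5, 7.9]
finger_gap: 0.166
```

Request:
{"name": "play_rows", "arguments": {"rows": [{"x": 0, "y": 0, "z": -0.18, "roll": 0, "grip": 0}, {"x": 0, "y": 0, "z": -0.24, "roll": 0, "grip": 0}, {"x": 0, "y": 0, "z": -0.3, "roll": 0, "grip": 0}]}}

```text
t: 13.0
tcp_pos: [0.5155, -0.1815, 0.1328]
tool_rot: [0.167, 0.986, -0.0, 0.004]
force: [-1.7, 1.0, 7.5]
finger_gap: 0.169
```

Request:
{"name": "play_rows", "arguments": {"rows": [{"x": 0, "y": 0, "z": -0.18, "roll": 0, "grip": 0}, {"x": 0, "y": 0, "z": -0.24, "roll": 0, "grip": 0}, {"x": 0, "y": 0, "z": -0.3, "roll": 0, "grip": 0}]}}

```text
t: 13.3
tcp_pos: [0.5155, -0.1814, 0.1311]
tool_rot: [0.167, 0.986, -0.0, 0.004]
force: [-1.8, 1.1, 7.4]
finger_gap: 0.162
```

Request:
{"name": "play_rows", "arguments": {"rows": [{"x": 0, "y": 0, "z": -0.18, "roll": 0, "grip": 0}, {"x": 0, "y": 0, "z": -0.24, "roll": 0, "grip": 0}, {"x": 0, "y": 0, "z": -0.3, "roll": 0, "grip": 0}]}}

```text
t: 13.6
tcp_pos: [0.5155, -0.1814, 0.1296]
tool_rot: [0.167, 0.986, -0.0, 0.004]
force: [-2.7, 1.3, 13.7]
finger_gap: 0.164
```

Force is rising on the cushion. I'll press slightly more and hold.

Request:
{"name": "play_rows", "arguments": {"rows": [{"x": 0, "y": 0, "z": -0.18, "roll": 0, "grip": 0}, {"x": 0, "y": 0, "z": -0.2, "roll": 0, "grip": 0}, {"x": 0, "y": 0, "z": -0.21, "roll": 0, "grip": 0}, {"x": 0, "y": 0, "z": -0.21, "roll": 0, "grip": 0}]}}

```text
t: 14.0
tcp_pos: [0.5155, -0.1814, 0.1297]
tool_rot: [0.167, 0.986, -0.0, 0.005]
force: [-2.1, 0.9, 13.2]
finger_gap: 0.165
```

Request:
{"name": "play_rows", "arguments": {"rows": [{"x": 0, "y": 0, "z": -0.25, "roll": 0, "grip": 0}, {"x": 0, "y": 0, "z": -0.29, "roll": 0, "grip": 0}, {"x": 0, "y": 0, "z": -0.31, "roll": 0, "grip": 0}, {"x": 0, "y": 0, "z": -0.31, "roll": 0, "grip": 0}, {"x": 0, "y": 0, "z": -0.31, "roll": 0, "grip": 0}]}}

```text
t: 14.5
tcp_pos: [0.5155, -0.1814, 0.1295]
tool_rot: [0.167, 0.986, -0.001, 0.005]
force: [-4.7, 2.4, 18.5]
finger_gap: 0.163
```

```bash
python3 look.py w11
python3 - <<'E'
import cv2
a=cv2.imread('pics/w11.png')[180:330,180:330]
cv2.imwrite('pics/w11c.png',cv2.resize(a,None,fx=4,fy=4,interpolation=cv2.INTER_CUBIC))
E
```

```text
[ 0.5155 -0.1814  0.1295] [ 0.1665  0.986  -0.0008  0.0051] 14.5
cam (array([ 0.4407, -0.1549,  0.2532]), array([ 0.2848, -0.0881, -0.9547]))
```

View pics/w11c.png

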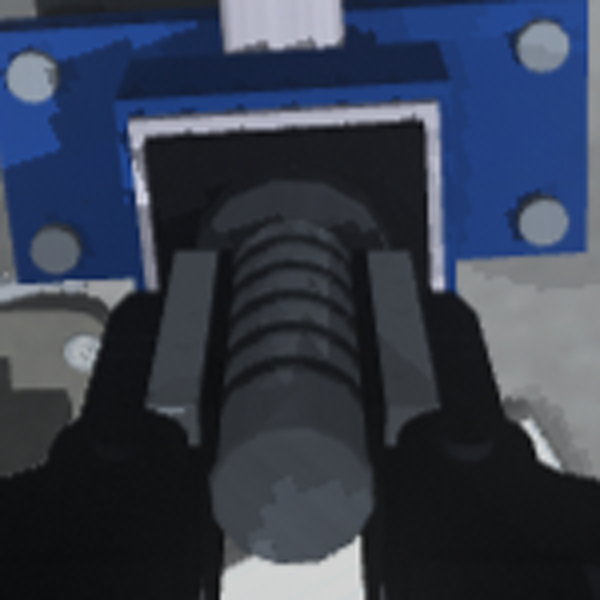

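The collar is seated: motion stopped, about 21 N total, and the pin driven about 30 mm. I'll withdraw and carry the punch back above the block.

Request:
{"name": "play_rows", "arguments": {"rows": [{"x": 0, "y": 0, "z": 0.1, "roll": 0, "grip": 0}, {"x": 0, "y": 0, "z": 0.6, "roll": 0, "grip": 0}, {"x": 0, "y": 0, "z": 1.8, "roll": 0, "grip": 0}, {"x": 0, "y": 0, "z": 3.6, "roll": 0, "grip": 0}, {"x": 0, "y": 0, "z": 5.4, "roll": 0, "grip": 0}, {"x": 0, "y": 0, "z": 7.5, "roll": 0, "grip": 0}, {"x": 0, "y": 0, "z": 10, "roll": 0, "grip": 0}, {"x": 0, "y": 2, "z": 10.5, "roll": 0, "grip": 0}, {"x": -0.5, "y": 6, "z": 10.5, "roll": 0, "grip": 0}, {"x": -1, "y": 10, "z": 10.5, "roll": 0, "grip": 0}, {"x": -2, "y": 14, "z": 10.5, "roll": 0, "grip": 0}, {"x": -3, "y": 18, "z": 10.5, "roll": 0, "grip": 0}, {"x": -4, "y": 22, "z": 10.5, "roll": 0, "grip": 0}, {"x": -4.5, "y": 26, "z": 10.5, "roll": 0, "grip": 0}, {"x": -4.5, "y": 30, "z": 10.5, "roll": 0, "grip": 0}, {"x": -4.5, "y": 34, "z": 10.5, "roll": 0, "grip": 0}, {"x": -4.5, "y": 36.5, "z": 10.5, "roll": 0, "grip": 0}, {"x": -4.5, "y": 37.4, "z": 10.5, "roll": 0, "grip": 0}, {"x": -4.5, "y": 37.4, "z": 10.5, "roll": 0, "grip": 0}, {"x": -4.5, "y": 37.4, "z": 10.5, "roll": 0, "grip": 0}]}}

```text
t: 16.55
tcp_pos: [0.4703, 0.1918, 0.2344]
tool_rot: [0.167, 0.986, -0.001, 0.005]
force: [0.8, 0.2, -3.1]
finger_gap: 0.166
```

```bash
python3 look.py w12 block_hole=.048
python3 - <<'E'
import cv2
a=cv2.imread('pics/w12.png');
cv2.imwrite('pics/w12c.png',cv2.resize(a[130:330,130:380],None,fx=3,fy=3,interpolation=cv2.INTER_CUBIC))
E
```

```text
[0.4703 0.1918 0.2344] [ 0.1666  0.986  -0.0013  0.0048] 16.55
cam (array([0.3956, 0.2184, 0.3581]), array([ 0.2841, -0.0889, -0.9548]))
block_hole [(0.67, array([252.9, 173.3]), array([0.4688, 0.1929])), (0.22, array([323.7,  96.8]), array([0.4225, 0.2773]))]
```

View pics/w12c.png

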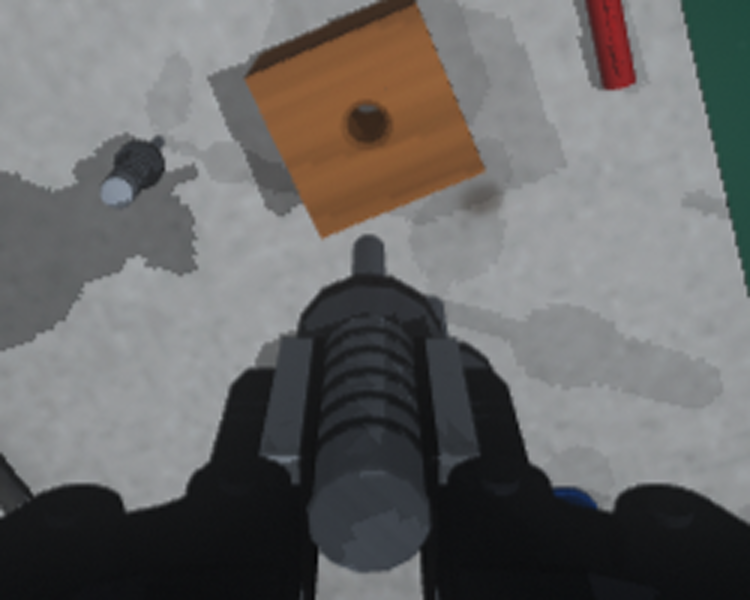

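Request:
{"name": "play_rows", "arguments": {"rows": [{"x": 0, "y": 0.12, "z": -3, "roll": 0, "grip": 0}, {"x": 0, "y": 0.12, "z": -6, "roll": 0, "grip": 0}, {"x": 0, "y": 0.12, "z": -8.5, "roll": 0, "grip": 0}, {"x": 0, "y": 0.12, "z": -9.7, "roll": 0, "grip": 0}, {"x": 0, "y": 0.12, "z": -9.7, "roll": 0, "grip": 0}, {"x": 0, "y": 0.12, "z": -9.7, "roll": 0, "grip": 0}]}}

```text
t: 17.25
tcp_pos: [0.4713, 0.1922, 0.138]
tool_rot: [0.168, 0.986, -0.001, 0.005]
force: [0.1, 0.5, -3.1]
finger_gap: 0.171
```

```bash
python3 look.py w13
python3 - <<'E'
import cv2
a=cv2.imread('pics/w13.png')[170:270,190:320]
cv2.imwrite('pics/w13c.png',cv2.resize(a,None,fx=6,fy=6,interpolation=cv2.INTER_CUBIC))
E
```

```text
[0.4713 0.1922 0.138 ] [ 0.1677  0.9858 -0.001   0.0054] 17.25
cam (array([0.3965, 0.2189, 0.2616]), array([ 0.285 , -0.0892, -0.9545]))
```

View pics/w13c.png

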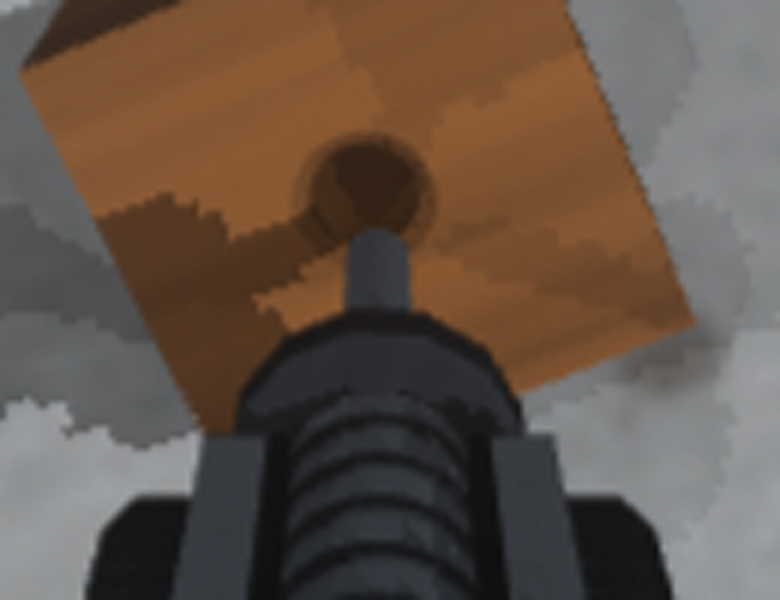

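The tip is at about (253, 213) and the hole mouth at about (251, 202). Allowing for the 14 mm of remaining height, I need about -2 mm in x and -1.2 mm in y.

Request:
{"name": "play_rows", "arguments": {"rows": [{"x": -0.2, "y": -0.12, "z": -0.4, "roll": 0, "grip": 0}, {"x": -0.2, "y": -0.12, "z": -0.9, "roll": 0, "grip": 0}, {"x": -0.2, "y": -0.12, "z": -0.9, "roll": 0, "grip": 0}, {"x": -0.2, "y": -0.12, "z": -0.9, "roll": 0, "grip": 0}]}}

```text
t: 17.7
tcp_pos: [0.4696, 0.1912, 0.1295]
tool_rot: [0.168, 0.986, -0.001, 0.006]
force: [-0.6, -0.0, -1.7]
finger_gap: 0.169
```

```bash
python3 look.py w14
python3 - <<'E'
import cv2
a=cv2.imread('pics/w14.png')[170:270,190:320]
cv2.imwrite('pics/w14c.png',cv2.resize(a,None,fx=6,fy=6,interpolation=cv2.INTER_CUBIC))
E
```

```text
[0.4696 0.1912 0.1295] [ 0.1675  0.9858 -0.0007  0.006 ] 17.7
cam (array([0.3946, 0.2179, 0.2531]), array([ 0.2863, -0.0889, -0.9542]))
```

View pics/w14c.png

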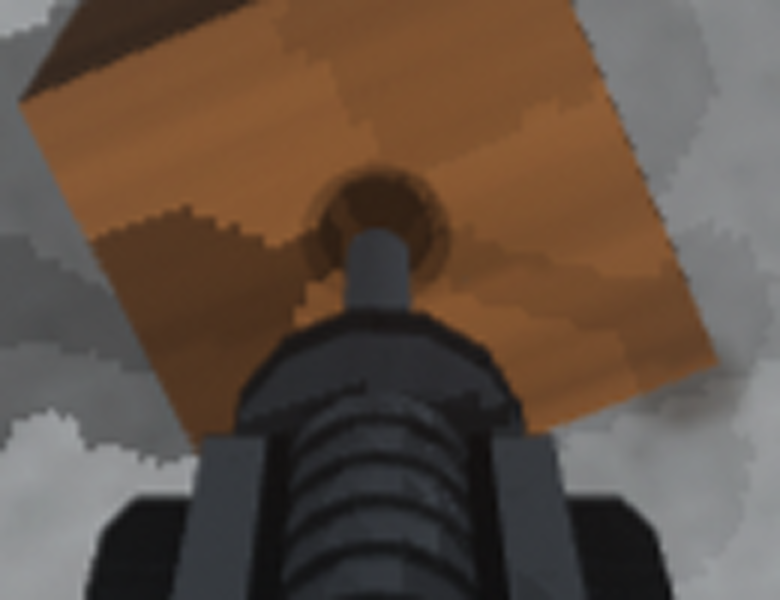

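Request:
{"name": "play_rows", "arguments": {"rows": [{"x": -0.1, "y": 0, "z": -0.4, "roll": 0, "grip": 0}, {"x": -0.1, "y": 0, "z": -0.8, "roll": 0, "grip": 0}, {"x": -0.1, "y": 0, "z": -1.3, "roll": 0, "grip": 0}, {"x": -0.1, "y": 0, "z": -1.8, "roll": 0, "grip": 0}, {"x": -0.1, "y": 0, "z": -2, "roll": 0, "grip": 0}]}}

```text
t: 18.25
tcp_pos: [0.4683, 0.1912, 0.1088]
tool_rot: [0.168, 0.986, -0.001, 0.005]
force: [-0.4, 0.2, -2.7]
finger_gap: 0.166
```

It is in the hole with no contact force. I'll lower it to the collar.

Request:
{"name": "play_rows", "arguments": {"rows": [{"x": 0, "y": 0, "z": -0.7, "roll": 0, "grip": 0}, {"x": 0, "y": 0, "z": -1.4, "roll": 0, "grip": 0}, {"x": 0, "y": 0, "z": -2.1, "roll": 0, "grip": 0}, {"x": 0, "y": 0, "z": -2.6, "roll": 0, "grip": 0}, {"x": 0, "y": 0, "z": -2.9, "roll": 0, "grip": 0}, {"x": 0, "y": 0, "z": -3.1, "roll": 0, "grip": 0}, {"x": 0, "y": 0, "z": -3.1, "roll": 0, "grip": 0}]}}

```text
t: 18.95
tcp_pos: [0.4682, 0.1911, 0.0781]
tool_rot: [0.167, 0.986, -0.001, 0.005]
force: [-0.7, -0.8, 0.8]
finger_gap: 0.167
```

```bash
python3 look.py w15
python3 - <<'E'
import cv2
a=cv2.imread('pics/w15.png')[150:330,150:350]
cv2.imwrite('pics/w15c.png',cv2.resize(a,None,fx=3,fy=3,interpolation=cv2.INTER_CUBIC))
E
```

```text
[0.4682 0.1911 0.0781] [ 0.1675  0.9859 -0.001   0.0054] 18.95
cam (array([0.3933, 0.2178, 0.2018]), array([ 0.285 , -0.0891, -0.9545]))
```

View pics/w15c.png

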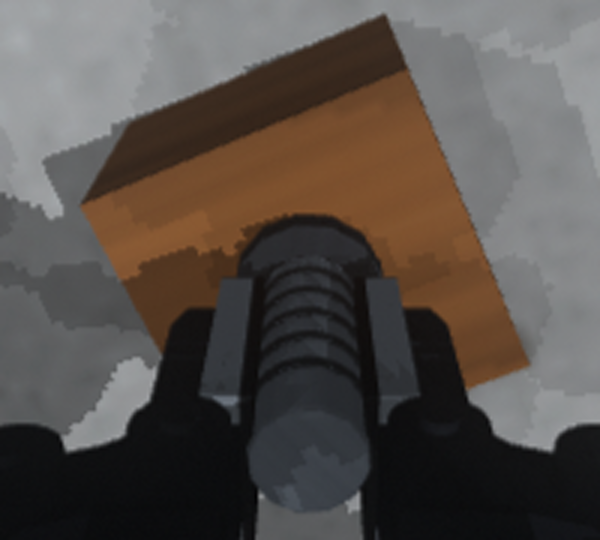

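The collar is on the block at the same TCP z (0.078) as at pickup, with the weight taken off. I'll open and rise.

Request:
{"name": "play_rows", "arguments": {"rows": [{"x": 0, "y": 0, "z": 0, "roll": 0, "grip": 2}, {"x": 0, "y": 0, "z": 0, "roll": 0, "grip": 3}, {"x": 0, "y": 0, "z": 0, "roll": 0, "grip": 4.5}, {"x": 0, "y": 0, "z": 0, "roll": 0, "grip": 5.5}, {"x": 0, "y": 0, "z": 0, "roll": 0, "grip": 5.5}, {"x": 0, "y": 0, "z": 0, "roll": 0, "grip": 5.5}, {"x": 0, "y": 0, "z": 1, "roll": 0, "grip": 5.5}, {"x": 0, "y": 0, "z": 3, "roll": 0, "grip": 5.5}, {"x": 0, "y": 0, "z": 6, "roll": 0, "grip": 5.5}, {"x": 0, "y": 0, "z": 10, "roll": 0, "grip": 5.5}, {"x": -2, "y": 0, "z": 14, "roll": 0, "grip": 5.5}, {"x": -3, "y": 0, "z": 16, "roll": 0, "grip": 5.5}, {"x": -3, "y": 0, "z": 16, "roll": 0, "grip": 5.5}, {"x": -3, "y": 0, "z": 16, "roll": 0, "grip": 5.5}]}}

```text
t: 20.4
tcp_pos: [0.4382, 0.1912, 0.2387]
tool_rot: [0.167, 0.986, -0.001, 0.006]
force: [-0.2, -1.2, -0.4]
finger_gap: 0.643
```

```bash
python3 look.py w16 punch_collar=.048 punch_grip=.078
python3 - <<'E'
from h import *
a=cv2.imread('pics/w16.png')
b=save('side','side16')[110:310,150:420,::-1]
cv2.imwrite('pics/s16c.png',cv2.resize(b,None,fx=2.9,fy=2.9,interpolation=cv2.INTER_CUBIC))
E
```

```text
[0.4382 0.1912 0.2387] [ 0.1674  0.9859 -0.0007  0.0063] 20.4
cam (array([0.3632, 0.2178, 0.3622]), array([ 0.2869, -0.0888, -0.954 ]))
punch_collar [(0.87, array([185.6, 206.8]), array([0.4488, 0.1153])), (0.78, array([260.8, 197.2]), array([0.4645, 0.1914])), (0.74, array([286.5, 282.4]), array([0.5685, 0.186 ]))]
punch_grip [(0.77, array([261.3, 204.7]), array([0.4619, 0.192 ])), (0.65, array([291.6, 304.3]), array([0.5754, 0.1862]))]
```

View pics/w16.png

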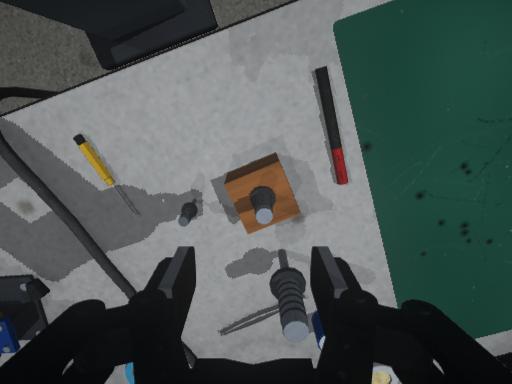

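View pics/s16c.png

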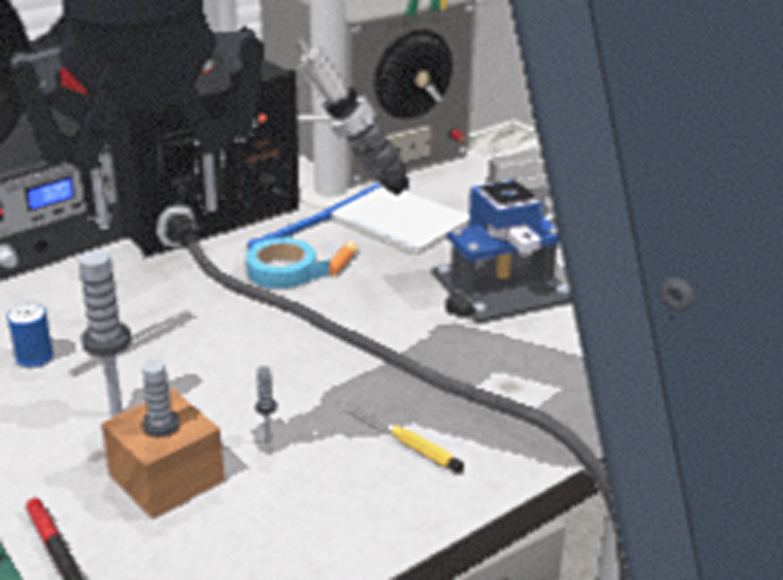

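The punch stands upright in the block with its collar on top. The brass pin now shows under the lower ear, and the marker, screwdriver, capacitor and battery look unmoved. The gripper is clear, so I'll hand in.

```bash
python3 -c "
from station import sign_off; print(sign_off())"
```

```text
the job is handed in; nothing more can be done
None
```

The job is done and handed in at about 20.5 s of the 67 s allowed; sign-off gave no verdict.

- **Pressing the pin:** I took the middle-sized punch from its block and put its tip through the drift hole. I drove the pin down about 30 mm at roughly 10 mm/s, against about 10 N. The collar then sat on the cushion and I held it there at about 21 N in all, with at least 10 N of that on the cushion by my estimate.
- **Putting the punch back:** At set-down the TCP height was the same as at pickup (0.078 m), and the wrist force showed the block taking the weight. The last pictures show the punch upright with its collar on the block's top, the pin showing below the lower ear, and the gripper clear.
- **Bystanders:** The marker, screwdriver, capacitor and battery look unmoved. I did not see the heatsink again at the end, because the arm hid it, but the path never came near it.
- **Disagreements:**
  - The wrist camera's fit put the punch about 6 mm lower in the hand than the block contact did. I aligned by comparing tip and hole in the same picture instead.
  - The tool tilted by about 0.6° while pressing.

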